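# Lock out the paper tester: isolator lever, then selector lever

### The arm

A 6-joint arm with a two-finger parallel gripper is mounted at the origin on the work surface. World frame = base frame: x ahead of the robot, y to its left, z up, the work surface at z = 0. Lengths are in m, angles in rad, forces in N, time in s.
With the tool pointing down it reaches from about 0.425 to 0.95 m from the base axis. Payload 3.5 kg.
Tool frame: the origin (TCP) lies on the centre line of the jaws, within the pads' length; the fingertips stand 14 mm ahead of it and the grasp point (between the pads) lies 5 mm behind it (ctrl.finger_overhang is the distance from the TCP to the fingertips, in m); z points along the fingers, y is the line along which they close (so a half turn about z gives the same grasp; the last joint's range is limited). The gripper opens to 85 mm and grips with 20 to 120 N. Pads are 22 mm wide; open, the fingers measure 114 mm over their backs; the gripper's body (76 mm by 85 mm) begins 54 mm behind the grasp point. The pads swing forward as they close: fully open they stand 13 mm farther back than shut.
Start: joints at [-0.15, 0.286, 1.577, -0, 1.279, -0.15], TCP at [0.675, 0, 0.245] pointing down, gripper open.
Joint ranges: [-2.77, 2.77], [-0.9, 2.22], [0.21, 2.48], [-1.53, 4.67], [0.24, 2.81], [-2.84, 2.84]. Speed limits (rad/s): [2.79, 2.79, 3.14, 3.14, 3.14, 3.14].

### API

Orientations are given as a unit quaternion [x, y, z, w].
In Python, from plant import ctrl gives the robot as it stands.
- The arm moves only by the tool send_rows, never from a script. Its argument "moves" is text: rows parted by semicolons, each of 7 numbers parted by spaces: the turn, a rotation vector about the tool's x, y, z in units of 360 degrees (1.0 is 360 degrees), then the shift along the tool's x, y, z in units of 20 cm (1.0 is 20 cm), then the gripper's target within -1 to 1 (fully open at 1, half-way at 0, shut at -1). A call has 1 to 12 rows; each row is the pose to reach, as a shift and turn from the pose commanded when the call began, along the tool's axes at that moment, turning the shorter way round; what a row does not reach only later rows make up. A row lasts 1/8 s, in which the tool goes at most 62.5 mm and 10.7 degrees, less where a joint would pass 70% of its speed; a pose out of reach is approached as far as the arm can. A call with a number of a shift or a turn outside -1 to 1 is refused whole. A call with a gripper value outside its range is refused whole. The fingers move at their own pace and stop on an object; "newtons" is the grip in N (left out, the last holds). Time passes only in rows, so rows that repeat a pose let the fingers close. It gives the time, the measured TCP pose, the force, the opening and the grip force at its end, in the units of the state.
- ctrl.get_state(): the state, without advancing time (a new reading comes with each control period).
- ctrl.read_camera(name): name is "scene" or "side" or "wrist"; returns a dict with "image" (420x560x3 uint8, red, green, blue), "fovy" (degrees; the focal length in pixels is half the picture's height over the tangent of half this angle, whatever the lens; pixels are square), "cx", "cy" (the principal point, pixels), "extrinsics" (4x4, takes a point from camera to world coordinates). Camera axes: x right, y up, looking along -z (the intrinsics and any distortion apply to the point x, -y, -z); pixel columns grow to the right and rows downward; lengths in m; the calibration is good to about 2 mm. A picture is of the moment at which its call begins. There is no depth.
- ctrl.sign_off(): hands the job in; it is judged then, once.
The state is a dict: "time": time; "qpos": joint angles; "dq": joint speeds; "joint_efforts": joint torques, N m; "eef_pos": TCP position; "tcp_rot": TCP orientation; "contact_force": force on the tool from outside, world axes, zero at the start; "wrist_torque": the same for the moment, N m; "opening": opening from 0.0 (shut) to 1.0 (fully open); "finger_force": force on a finger pad.
Only numpy, scipy, OpenCV 4.12 (cv2) and the standard library are available. Lean on these libraries where they do the work, as an engineer would, in place of code of your own. Each camera call takes 0.05 s, during which the arm holds its last target. There are 200 camera calls.

### The job

Lock out the paper tester: swing the isolator lever clockwise until it rests against its stop pin, which lines up the slot in its disc, then swing the selector lever counter-clockwise until its tongue is fully home in the slot. Feel for both stops and push gently, never forcing either lever; leave both levers there, let go, and do not disturb the other things.

Things in the scene. Friction and masses are not known exactly. Their poses are not given: they have to be found in the camera images.
- deck: Green cast base of the tester, fixed, 260 (x) by 300 (y) by 50 mm high; origin at the centre of its underside, z up. On it lies a round aluminium index plate, 230 mm across, 8 mm thick, centred on the deck, carrying the stop pin and the selector. The plate is screwed on turned about its centre by an unreported angle P, -0.15 to +0.15 rad (counter-clockwise positive), new every time.
- isolator_axis (a point): Point on the isolator's upright axis at the index plate's upper face, 58 mm above the deck's origin. On this axis turns a steel disc, about 90 mm across, 60 to 72 mm above the table, with one slot 16 mm wide and 18 mm deep in its rim. A rigid upright stop pin (12 mm across, top 88 mm above the table) stands on the plate 61 mm from the axis, in the lever bar's way.
- isolator_grip (a point): Mid-grip of the isolator's handle: an upright black round post, 18 mm across, from 82 to 131 mm above the table, 80 mm from the isolator's axis, on the end of a flat steel bar 12 mm wide. The point is on the post's centre line, 111 mm above the table, and moves with the lever. To turn it clockwise push the post from its counter-clockwise side.
- isolator (a joint): Isolator angle q (rad), clockwise from above. The lever points 2.6 - q rad counter-clockwise from the deck's +x. Starts at 0 to 0.35. The stop pin stops it at q = 1.6 - P (1.45 to 1.75): find it by feel. Steady friction about 0.25 N m (3 N at the post), stays where left. At the stop the slot faces the selector's tongue; some 0.05 rad short of it the tongue does not enter.
- selector_pivot_nominal (a point): Fixed point of the deck at (-62, -37, 58) mm in its frame: where the selector's upright pivot would stand if P were 0. The real pivot is this point turned about the isolator's axis by P (up to 11 mm off). The selector is a flat steel bell crank; its short arm (62 mm, under whose end hangs a tongue 10 mm wide) lies 1.12 rad counter-clockwise of its handle.
- selector (a joint): Selector angle s (rad), counter-clockwise from above: 0 open, about 0.98 home, tongue resting on the slot's floor. Starts at 0 to 0.3. With the isolator off its stop the tongue meets the disc's rim at about 0.65 and stops. Handle: upright black post 18 mm across, 83 to 129 mm above the table, 80 mm from the pivot, in direction s - 2.02 + P from the deck's +x. Friction about 0.2 N m, stays where left.
- weight: Brass weight, 28 mm across, 34 mm high, loose on a far corner of the deck; origin under its centre. Leave alone.
- bung: Cork bung, 28 mm across, 26 mm high, loose on the other far corner of the deck; origin under its centre. Leave alone.
- dish: Glass dish, 90 mm across, 20 mm high, on the table; origin under its centre. Leave alone.
- driver: Screwdriver lying on the table. Leave alone.
- jar: Glass jar, 60 mm across, 75 mm high; origin under its centre. Leave alone.
- core: Cardboard core, 44 mm across, 50 mm high, standing; origin under its centre. Leave alone.
- samples: Stack of paper samples, 140 by 100 by 18 mm; origin under its centre. Leave alone.

How it is judged:
On the way, in this order (a step that is already met when the one before it is completed fails the run):
1. the isolator is turned to its stop (between 1.45 and 1.75), selector still open (value of joint isolator above 1.4 rad and value of joint selector below 0.75 rad), for 0.1 s.
2. the selector's tongue is home in the slot (value of joint selector above 0.93 rad), for 0.2 s.
At the end, for the whole second after the job is handed in: the isolator still at its stop (angle above 1.4 rad) and the selector's tongue home in the slot (angle above 0.93 rad, of about 0.98) (value of joint isolator above 1.4 rad and value of joint selector above 0.93 rad); the robot touches nothing.
It fails at once if a lever is forced: it bears on the stop pin, or tongue on disc, with more than 40 N (contact force between deck and plate above 40 N).
It fails at once if a bystander is shifted by more than 20 mm (distance of any of weight, bung, dish, driver, jar, core, samples from where it was at the start of the episode above 0.02 m).
It also fails if it takes over 64 s, if anything falls off the work surface, if the arm or the gripper's body presses on something with over 40 N, if the wrist force passes 120 N, or if a joint passes its speed limit or range.

## Working session

There is one attempt and no reset: what is moved stays moved. The work goes in short steps, Python scripts to look and compute and a tool call to move; the robot and the scene stay as the last step left them, time stands still between calls to the robot, and variables do not carry over. Pictures are saved under pics/ and viewed, at most 10 in all, crops included, and the job is handed in when it is done.

Besides the shell and the picture viewer there is one more tool, called after "Call:" as name(argument=value, ...) on one line, values as JSON. send_rows: Moves the arm, as the interface text tells. Its arguments: {"type":"object","properties":{"moves":{"type":"string"},"newtons":{"type":"number"}},"required":["moves"]}

```bash
mkdir -p pics
cat > h.py <<'E'
import numpy as np, cv2
from plant import ctrl
def grab(n,f):
    c=ctrl.read_camera(n); cv2.imwrite(f,c["image"][:,:,::-1]); 
    np.savez(f"pics/{n}.npz",**{k:np.array(v) for k,v in c.items()}); return c
def ray(c,u,v):
    h=c["image"].shape[0]; f=h/2/np.tan(np.radians(float(c["fovy"]))/2)
    E=np.array(c["extrinsics"]); d=E[:3,:3]@np.array([(u-c["cx"])/f,-(v-c["cy"])/f,-1]); return E[:3,3],d
def onz(c,u,v,z):
    o,d=ray(c,u,v); return o+d*(z-o[2])/d[2]
def proj(c,p):
    h=c["image"].shape[0]; f=h/2/np.tan(np.radians(float(c["fovy"]))/2)
    E=np.array(c["extrinsics"]); q=E[:3,:3].T@(np.array(p)-E[:3,3]); return c["cx"]+f*q[0]/-q[2], c["cy"]-f*q[1]/-q[2]
E
python3 - <<'E'
from h import *
for n in ["scene","side","wrist"]:
    c=grab(n,f"pics/{n}0.png"); print(n,{k:v for k,v in c.items() if k!="image"})
print(ctrl.get_state())
a=[cv2.imread(f"pics/{n}0.png") for n in ["scene","side"]]
E
```

```text
scene {'fovy': 53.8373481241614, 'cx': 285.3740756447504, 'cy': 214.43296093017722, 'extrinsics': array([[ 0.77902508, -0.39370628,  0.48797058,  0.97674572],
       [ 0.62680144,  0.5082471 , -0.59059702, -0.57267957],
       [-0.01548788,  0.76595056,  0.6427129 ,  0.72599893],
       [ 0.        ,  0.        ,  0.        ,  1.        ]])}
side {'fovy': 56.42287607835648, 'cx': 286.5687078696018, 'cy': 205.62233700968773, 'extrinsics': array([[-0.95249754,  0.18671455, -0.24059532,  0.22431593],
       [-0.3043133 , -0.61441591,  0.72793304,  0.80503323],
       [-0.01190991,  0.76657078,  0.64204936,  0.79119543],
       [ 0.        ,  0.        ,  0.        ,  1.        ]])}
wrist {'fovy': 70.94906970772891, 'cx': 282.7014014120167, 'cy': 204.46812921972813, 'extrinsics': array([[ 9.99998514e-01,  1.47438195e-04,  1.71763524e-03,
         6.74457280e-01],
       [-6.85139301e-04,  9.48262110e-01,  3.17487798e-01,
         8.11133810e-02],
       [-1.58195859e-03, -3.17488503e-01,  9.48260802e-01,
         3.72758436e-01],
       [ 0.00000000e+00,  0.00000000e+00,  0.00000000e+00,
         1.00000000e+00]])}
{'time': 0.15, 'qpos': array([-1.49984485e-01,  2.87002354e-01,  1.57787397e+00,  1.11479699e-05,
        1.27858382e+00, -1.50015008e-01]), 'dq': array([-0.00039506, -0.00161895, -0.00424484, -0.00131949,  0.00196507,
       -0.00153302]), 'joint_efforts': array([ 7.91554030e-04, -4.06602967e+01, -2.93140125e+01, -8.94972595e-05,
        3.96185191e-03, -2.97825103e-06]), 'eef_pos': array([6.74505306e-01, 1.17363420e-04, 2.44220103e-01]), 'tcp_rot': array([ 7.07096820e-01,  7.07116125e-01, -5.49880220e-04, -7.54676580e-04]), 'contact_force': array([ 0.62082809,  0.75102827, -0.3979861 ]), 'wrist_torque': array([ 0.02503157, -0.02545436,  0.03340079]), 'finger_force': 0.0, 'opening': 0.9999665561606323}
```

View pics/scene0.png

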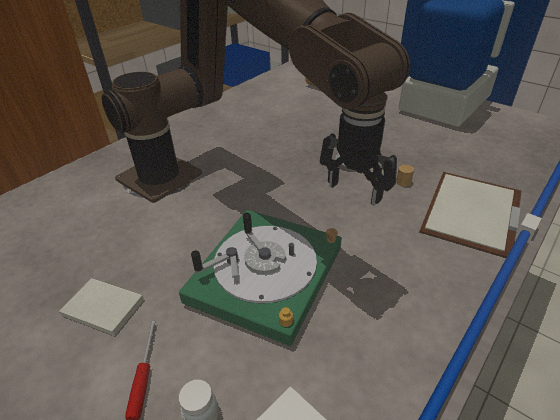

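View pics/side0.png

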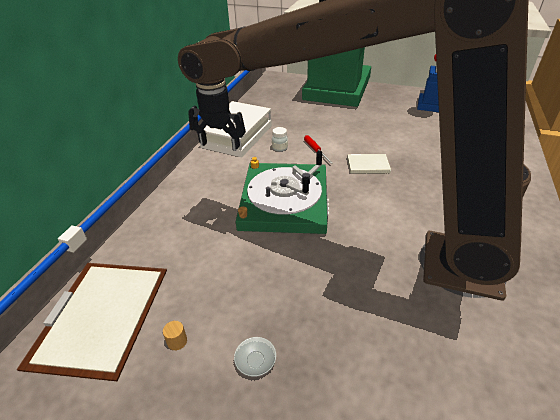

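View pics/wrist0.png

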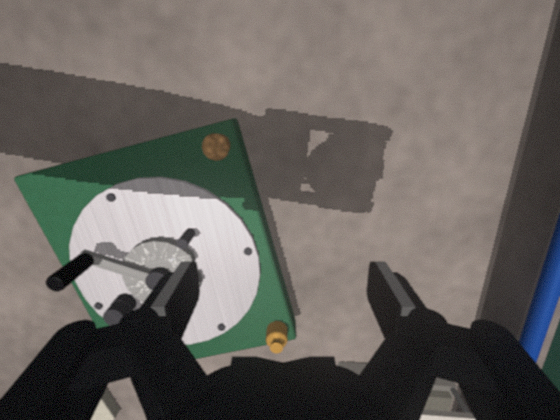

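Scene: deck at about (262,272), posts with tops near (248,214) and (196,252), stop pin (291,247). The wrist view shows the plate around (163,262), with the bung and weight at the right-hand corners (215,147) and (277,335). Next I measure the plate and deck and take one enlarged crop.

Run:
```python
from h import *
def big(im,x0,y0,x1,y1,s): return cv2.resize(im[y0:y1,x0:x1],None,fx=s,fy=s,interpolation=cv2.INTER_CUBIC)
for n in ["scene","side","wrist"]:
    c=dict(np.load(f"pics/{n}.npz")); im=c["image"]; hsv=cv2.cvtColor(im,cv2.COLOR_RGB2HSV)
    g=((hsv[...,0]>60)&(hsv[...,0]<90)&(hsv[...,1]>110)&(hsv[...,2]>25)).astype(np.uint8)
    if n=="side": g[:160]=0; g[:,:233]=0
    cn=max(cv2.findContours(g,0,2)[0],key=cv2.contourArea)
    print(n,"green",cv2.contourArea(cn),cv2.boundingRect(cn))
    hull=cv2.convexHull(cn); ap=cv2.approxPolyDP(hull,4,True)[:,0]
    print(" hull",[(tuple(p.tolist()),onz(c,*p,0.05)[:2].round(3).tolist()) for p in ap])
    # hole in green = plate
    hm=np.zeros_like(g); cv2.drawContours(hm,[hull],-1,1,-1)
    w=((hm==1)&(hsv[...,1]<45)&(hsv[...,2]>60)).astype(np.uint8); w=cv2.morphologyEx(w,cv2.MORPH_CLOSE,np.ones((5,5)))
    pc=max(cv2.findContours(w,0,2)[0],key=cv2.contourArea); ph=cv2.convexHull(pc)[:,0]
    P=np.array([onz(c,*p,0.058)[:2] for p in ph]).astype(np.float32)
    print(" plate circ",[np.round(x,4) for x in cv2.minEnclosingCircle(P)], "ellipse",cv2.fitEllipse(P))
im=cv2.imread("pics/scene0.png"); a=big(im,175,200,350,345,4)[:, :700]
cv2.imwrite("pics/c1.png",a)
im=cv2.imread("pics/wrist0.png"); cv2.imwrite("pics/c2.png",big(im,10,110,305,360,2.4)[:600])
```

```text
scene green 1.0 (287, 327, 3, 2)
 hull [((289, 328), [0.681, -0.211])]Traceback (most recent call last):
  File "<stdin>", line 14, in <module>
ValueError: max() iterable argument is empty
```

```bash
cat > m.py <<'E'
from h import *
def big(im,x0,y0,x1,y1,s): return cv2.resize(im[y0:y1,x0:x1],None,fx=s,fy=s,interpolation=cv2.INTER_CUBIC)
roi={"scene":(170,200,350,345),"side":(233,155,332,235),"wrist":(5,110,305,370)}
for n in roi:
    c=dict(np.load(f"pics/{n}.npz")); im=c["image"].astype(int); r,gg,b=im[...,0],im[...,1],im[...,2]
    g=((gg>1.25*r)&(gg>1.1*b)&(gg>15)).astype(np.uint8)
    x0,y0,x1,y1=roi[n]; m=np.zeros_like(g); m[y0:y1,x0:x1]=1; g*=m
    cn=max(cv2.findContours(g,0,2)[0],key=cv2.contourArea)
    print(n,"green",cv2.contourArea(cn),cv2.boundingRect(cn))
    hull=cv2.convexHull(cn); ap=cv2.approxPolyDP(hull,3,True)[:,0]
    print(" hull",[(tuple(p.tolist()),onz(c,*p,0.05)[:2].round(3).tolist()) for p in ap])
    hm=np.zeros_like(g); cv2.drawContours(hm,[hull],-1,1,-1)
    w=((hm==1)&(im.max(2)-im.min(2)<0.2*im.max(2))&(im.max(2)>60)).astype(np.uint8); w=cv2.morphologyEx(w,cv2.MORPH_OPEN,np.ones((3,3)))
    w=cv2.morphologyEx(w,cv2.MORPH_CLOSE,np.ones((5,5)))
    pc=max(cv2.findContours(w,0,2)[0],key=cv2.contourArea); ph=cv2.convexHull(pc)[:,0]
    P=np.array([onz(c,*p,0.058)[:2] for p in ph]).astype(np.float32)
    print(" plate circ",[np.round(x,4) for x in cv2.minEnclosingCircle(P)], "ellipse",cv2.fitEllipse(P))
im=cv2.imread("pics/scene0.png"); cv2.imwrite("pics/c1.png",big(im,175,200,350,345,4))
im=cv2.imread("pics/wrist0.png"); cv2.imwrite("pics/c2.png",big(im,10,110,305,360,2.4))
E
python3 -c "
from h import *
im=cv2.imread('pics/scene0.png');print(im[300,210],im[260,300])"; python3 m.py
```

```text
[70 95 55] [164 165 167]
scene green 5788.5 (179, 210, 162, 135)
 hull [((246, 210), [0.372, 0.0]), ((340, 237), [0.619, 0.063]), ((338, 251), [0.641, 0.021]), ((291, 344), [0.706, -0.236]), ((181, 300), [0.465, -0.295]), ((179, 291), [0.444, -0.282])]
 plate circ [array([ 0.5224, -0.1167]), np.float64(0.1269)] ellipse ((0.5288903117179871, -0.1149907112121582), (0.23047034442424774, 0.24837170541286469), 140.16566467285156)
side green 2593.5 (236, 163, 91, 71)
 hull [((249, 164), [0.691, -0.207]), ((324, 165), [0.446, -0.274]), ((326, 232), [0.365, 0.04]), ((237, 230), [0.601, 0.104]), ((236, 217), [0.625, 0.055])]
 plate circ [array([ 0.5177, -0.1249]), np.float64(0.143)] ellipse ((0.5251572132110596, -0.11684490740299225), (0.22829651832580566, 0.27542078495025635), 159.32421875)
wrist green 16393.5 (15, 119, 280, 240)
 hull [((17, 176), [0.376, 0.007]), ((236, 120), [0.625, 0.067]), ((290, 306), [0.683, -0.167]), ((294, 338), [0.689, -0.219]), ((193, 358), [0.548, -0.254]), ((62, 265), [0.4, -0.106]), ((20, 190), [0.375, -0.01])]
 plate circ [array([ 0.5324, -0.1067]), np.float64(0.1164)] ellipse ((0.5360668301582336, -0.10330141335725784), (0.2176506221294403, 0.2328180968761444), 35.873653411865234)
```

View pics/c1.png

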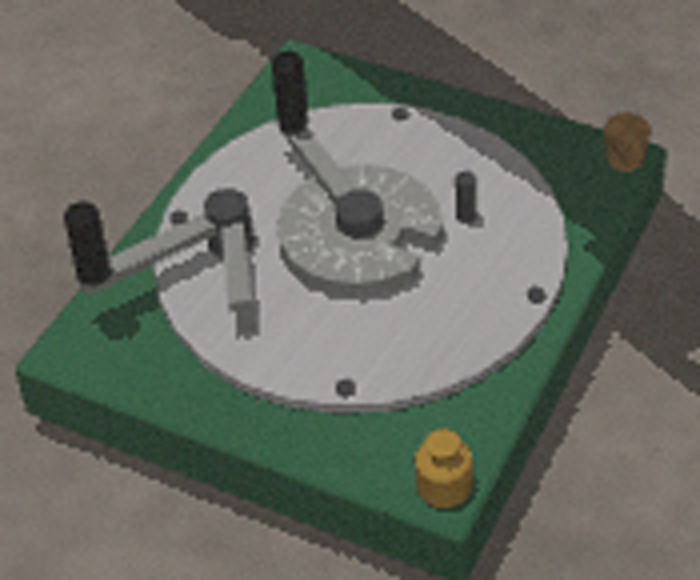

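View pics/c2.png

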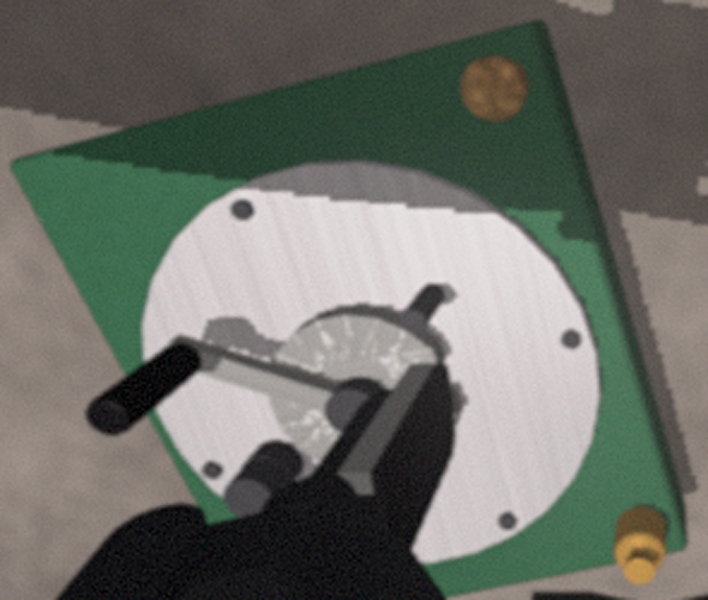

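The crops show the isolator post top at scene pixel (247,214), its axis cap at (265,249), the selector post top at (196,252), the selector pivot cap at (231,250) and the stop pin top at (291.5,245). In the wrist view the isolator post top is at about (55,283) and the pin top at about (192,231).

Run:
```python
from h import *
S=dict(np.load("pics/scene.npz"));W=dict(np.load("pics/wrist.npz"));D=dict(np.load("pics/side.npz"))
def tri(L):
    A=0;b=0
    for c,u,v in L:
        o,d=ray(c,u,v); d/=np.linalg.norm(d); M=np.eye(3)-np.outer(d,d); A=A+M; b=b+M@o
    return np.linalg.solve(A,b)
s=lambda u,v:(175+u/4-.4,200+v/4-.4); w=lambda u,v:(10+u/2.4-.3,110+v/2.4-.3)
O=np.array([.533,-.107]);th=.248
R=np.array([[np.cos(th),-np.sin(th)],[np.sin(th),np.cos(th)]])
def loc(p): l=R.T@(p[:2]-O); return (l*1000).round(1), np.arctan2(l[1],l[0]).round(3), (np.hypot(*l)*1000).round(1)
iso=onz(S,*s(289,57),.131); iw=onz(W,*w(110,414),.131); print("iso",iso,iw,loc(iso),loc(iw),tri([(S,*s(289,57)),(W,*w(110,414))]))
pin=onz(S,*s(466,176),.088); pw=onz(W,*w(434,293),.088); print("pin",pin,pw,loc(pin),loc(pw))
sel=onz(S,*s(83,208),.129); print("sel",sel,loc(sel))
piv=onz(S,*s(226,205),.058+.03); print("piv z.088",piv,loc(piv))
for z in(.08,.088): print("axis cap",z,onz(S,*s(360,200),z),)
# deck corners in side and scene
for c in(S,D,W): print([np.round(proj(c,[*(O+R@np.array(q)),.05]),1).tolist() for q in[(-.13,.15),(.13,.15),(.13,-.15),(-.13,-.15)]], np.round(proj(c,[*O,.058])))
im=cv2.imread("pics/side0.png"); cv2.imwrite("pics/c3.png",cv2.resize(im[145:240,228:338],None,fx=6,fy=6,interpolation=cv2.INTER_CUBIC))
```

```text
iso [ 0.45526671 -0.07736895  0.131     ] [ 0.45808678 -0.07769566  0.131     ] (array([-68.1,  47.8]), np.float64(2.529), np.float64(83.2)) (array([-65.4,  46.8]), np.float64(2.521), np.float64(80.4)) [ 0.45677965 -0.0780651   0.13112352]
pin [ 0.5653338  -0.05689859  0.088     ] [ 0.57693766 -0.04452203  0.088     ] (array([43.6, 40.6]), np.float64(0.75), np.float64(59.6)) (array([57.9, 49.8]), np.float64(0.71), np.float64(76.4))
sel [ 0.45226114 -0.22831291  0.129     ] (array([-108. ,  -97.8]), np.float64(-2.406), np.float64(145.7))
piv z.088 [ 0.47622632 -0.15499303  0.088     ] (array([-66.8, -32.6]), np.float64(-2.688), np.float64(74.3))
axis cap 0.08 [ 0.52575203 -0.10133364  0.08      ]
axis cap 0.088 [ 0.5313371  -0.10717075  0.088     ]
[[247.2, 208.5], [342.9, 236.0], [291.9, 335.5], [178.3, 291.6]] [266. 259.]
[[327.0, 223.7], [234.7, 220.6], [249.0, 161.7], [325.5, 163.5]] [284. 188.]
[[11.7, 176.2], [233.5, 116.7], [298.9, 339.1], [122.3, 374.7]] [167. 269.]
```

View pics/c3.png

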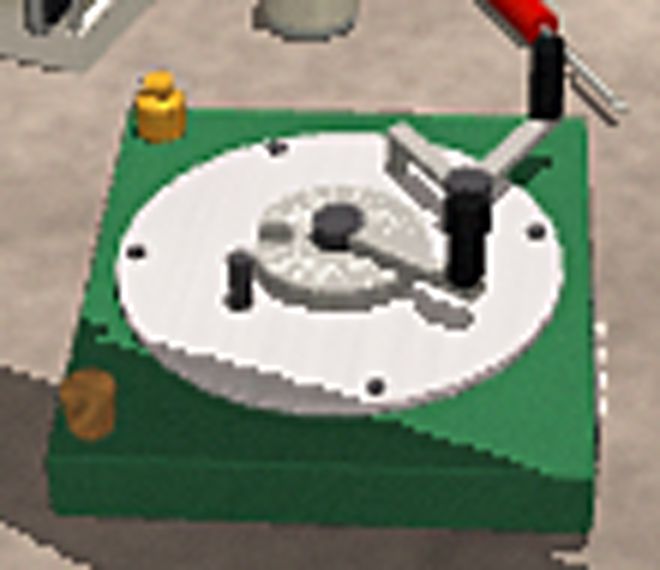

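Side crop: isolator post top at (467,180) in the crop, selector post top at (546,42), pivot cap hidden behind the isolator post. I'll triangulate the posts from scene and side, then work out the first move.

```bash
cat > g.py <<'E'
import sys
from h import *
from scipy.spatial.transform import Rotation as Ro
def rows(targets, cmd):
    """targets: (x,y,z,yaw,grip); cmd: commanded (x,y,z,yaw). prints rows"""
    x0,y0,z0,d=cmd; out=[]
    for x,y,z,w,g in targets:
        dx,dy=x-x0,y-y0
        out.append("0 0 %.4f %.4f %.4f %.4f %.2f"%(-(w-d)/2/np.pi,(-np.sin(d)*dx+np.cos(d)*dy)/.2,(np.cos(d)*dx+np.sin(d)*dy)/.2,-(z-z0)/.2,g))
    print(";".join(out))
def yaw(st):
    y=Ro.from_quat(st["tcp_rot"]).as_matrix()[:,1]; return np.arctan2(y[1],y[0])
E
python3 - <<'E'
from g import *
S=dict(np.load("pics/scene.npz"));W=dict(np.load("pics/wrist.npz"));D=dict(np.load("pics/side.npz"))
def tri(L):
    A=0;b=0
    for c,u,v in L:
        o,d=ray(c,u,v); d/=np.linalg.norm(d); M=np.eye(3)-np.outer(d,d); A=A+M; b=b+M@o
    return np.linalg.solve(A,b)
s=lambda u,v:(S,175+u/4-.4,200+v/4-.4); w=lambda u,v:(W,10+u/2.4-.3,110+v/2.4-.3); t=lambda u,v:(D,228+u/6-.4,145+v/6-.4)
print("iso top",tri([s(289,57),t(467,182)]),tri([s(289,57),t(467,182),w(110,414)]))
print("sel top",tri([s(83,208),t(547,42)]))
print("pin top",tri([s(466,176),t(239,256)]))
print("axis cap",tri([s(360,205),t(338,222)]))
print("pivcap?",tri([s(226,203),t(467,182)]))
for n,q in [("selside",t(547,42)),("isoside",t(467,182))]: print(n,onz(*q,.129))
st=ctrl.get_state();print(yaw(st))
cmd=(.675,0,.245,0)
print("to above iso, yaw 1.15")
rows([(.457,-.078,.2,1.15,0)],cmd)
E
```

```text
iso top [ 0.45983485 -0.08247017  0.13699137] [ 0.45908976 -0.07959952  0.13516701]
sel top [ 0.45477819 -0.22836677  0.12967774]
pin top [ 0.56679506 -0.05681937  0.08842464]
axis cap [ 0.5312915  -0.10565705  0.08243803]
pivcap? [ 0.47617816 -0.15271566  0.08686811]
selside [ 0.45606504 -0.22757028  0.129     ]
isoside [ 0.46227667 -0.09388031  0.129     ]
2.756891257628728e-05
to above iso, yaw 1.15
0 0 -0.1830 -0.3900 -1.0900 0.2250 0.00
```

Call:
send_rows(moves="0 0 -0.183 -0.39 -1 0.1 0;0 0 -0.183 -0.39 -1 0.1 0;0 0 -0.183 -0.39 -1 0.1 0;0 0 -0.183 -0.39 -1 0.1 0;0 0 -0.183 -0.39 -1 0.1 0;0 0 -0.183 -0.39 -1 0.1 0;0 0 -0.183 -0.39 -1 0.1 0;0 0 -0.183 -0.39 -1 0.1 0;0 0 -0.183 -0.39 -1 0.1 0;0 0 -0.183 -0.39 -1 0.1 0", newtons=20)

```text
time: 1.4
eef_pos: [0.475, -0.0779, 0.2252]
tcp_rot: [0.209, 0.978, 0.0, -0.0]
contact_force: [0.4, 0.1, -0.0]
opening: 0.499
finger_force: 0.0
```

Run:
```python
from g import *
st=ctrl.get_state();print(yaw(st),st["contact_force"])
c=grab("wrist","pics/w1.png")
print([np.round(proj(c,[.4575,-.078,z])) for z in(.131,.085)])
rows([(.4575,-.078,.225,1.2,0),(.4575,-.078,.112,1.2,0)],(.475,-.078,.225,1.15))
```

```text
1.1492039706381445 [ 0.38296361  0.11165974 -0.00317173]
[array([274., 194.]), array([276., 180.])]
0 0 -0.0080 0.0799 -0.0357 -0.0000 0.00;0 0 -0.0080 0.0799 -0.0357 0.5650 0.00
```

View pics/w1.png

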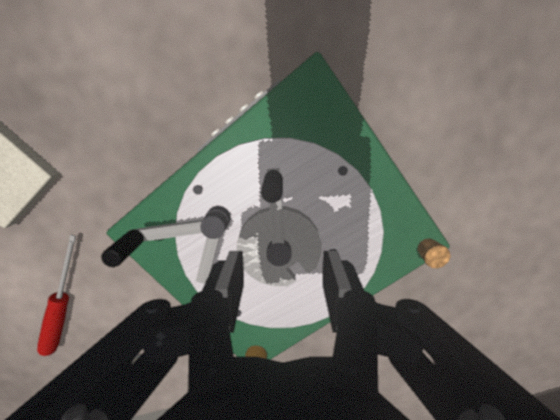

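The wrist view shows the isolator post top at (271,196), within 3 px of the prediction of (274,194), so I descend over it. The selector post top is at (112,256) and its pivot cap at (217,218).

Call:
send_rows(moves="0 0 -0.008 0.08 -0.036 0 0;0 0 -0.008 0.08 -0.036 0 0;0 0 -0.008 0.08 -0.036 0.15 0;0 0 -0.008 0.08 -0.036 0.3 0;0 0 -0.008 0.08 -0.036 0.45 0;0 0 -0.008 0.08 -0.036 0.56 0;0 0 -0.008 0.08 -0.036 0.56 0;0 0 -0.008 0.08 -0.036 0.56 0")

```text
time: 2.45
eef_pos: [0.4584, -0.0783, 0.1143]
tcp_rot: [0.185, 0.983, -0.0, 0.001]
contact_force: [0.5, 0.4, 0.3]
opening: 0.5
finger_force: 0.0
```

Run:
```python
from g import *
W=dict(np.load("pics/wrist.npz"))
print("sel",onz(W,112,256,.129),"piv",onz(W,217,218,.085),"axis",onz(W,279,251,.083),onz(W,271,196,.131))
A=np.array([.532,-.107]); R=.080
# cw sweep: pad pushes at tool -y side; tool y = direction of motion (phi-pi/2). centre lead L
T=[]
for phi in np.arange(2.77,1.30,-.12):
    p=A+R*np.array([np.cos(phi),np.sin(phi)]); y=phi-np.pi/2
    T.append((*p,.113,y,0))
rows(T,(.4575,-.078,.113,1.2))
```

```text
sel [ 0.45157919 -0.2282535   0.129     ] piv [ 0.46893866 -0.14641506  0.085     ] axis [ 0.5274816  -0.10645307  0.083     ] [ 0.45819554 -0.08136014  0.131     ]
0 0 0.0001 0.0003 0.0002 -0.0000 0.00;0 0 0.0192 -0.0026 0.0480 -0.0000 0.00;0 0 0.0383 -0.0113 0.0952 -0.0000 0.00;0 0 0.0574 -0.0255 0.1410 -0.0000 0.00;0 0 0.0765 -0.0451 0.1848 -0.0000 0.00;0 0 0.0956 -0.0698 0.2260 -0.0000 0.00;0 0 0.1147 -0.0992 0.2638 -0.0000 0.00;0 0 0.1338 -0.1330 0.2979 -0.0000 0.00;0 0 0.1529 -0.1706 0.3277 -0.0000 0.00;0 0 0.1720 -0.2115 0.3528 -0.0000 0.00;0 0 0.1911 -0.2551 0.3728 -0.0000 0.00;0 0 0.2102 -0.3008 0.3874 -0.0000 0.00;0 0 0.2293 -0.3479 0.3965 -0.0000 0.00
```

Call:
send_rows(moves="0 0 0.019 -0.003 0.048 0 0;0 0 0.038 -0.011 0.095 0 0;0 0 0.057 -0.026 0.141 0 0;0 0 0.077 -0.045 0.185 0 0;0 0 0.096 -0.07 0.226 0 0;0 0 0.115 -0.099 0.264 0 0;0 0 0.134 -0.133 0.298 0 0;0 0 0.153 -0.171 0.328 0 0;0 0 0.172 -0.212 0.353 0 0;0 0 0.191 -0.255 0.373 0 0;0 0 0.21 -0.301 0.387 0 0;0 0 0.21 -0.301 0.387 0 0")

```text
time: 3.95
eef_pos: [0.5428, -0.0279, 0.1147]
tcp_rot: [0.748, 0.664, 0.001, 0.001]
contact_force: [-0.5, 0.9, -0.7]
opening: 0.499
finger_force: 0.0
```

Run:
```python
from g import *
st=ctrl.get_state();print(st["eef_pos"],yaw(st),st["contact_force"])
A=np.array([.532,-.107]); R=.080
# commanded pose after call: phi=1.45
ph0=1.45; cmd=(*(A+R*np.array([np.cos(ph0),np.sin(ph0)])),.113,ph0-np.pi/2)
T=[]
for phi in np.arange(1.45,.85,-.03):
    p=A+R*np.array([np.cos(phi),np.sin(phi)]); T.append((*p,.113,phi-np.pi/2,0))
rows(T,cmd)
```

```text
[ 0.54278629 -0.02788632  0.11465421] -0.11839769481177695 [-0.4899057   0.86161862 -0.72530917]
0 0 -0.0000 0.0000 0.0000 -0.0000 0.00;0 0 0.0048 -0.0002 0.0120 -0.0000 0.00;0 0 0.0095 -0.0007 0.0240 -0.0000 0.00;0 0 0.0143 -0.0016 0.0360 -0.0000 0.00;0 0 0.0191 -0.0029 0.0479 -0.0000 0.00;0 0 0.0239 -0.0045 0.0598 -0.0000 0.00;0 0 0.0286 -0.0065 0.0716 -0.0000 0.00;0 0 0.0334 -0.0088 0.0834 -0.0000 0.00;0 0 0.0382 -0.0115 0.0951 -0.0000 0.00;0 0 0.0430 -0.0145 0.1067 -0.0000 0.00;0 0 0.0477 -0.0179 0.1182 -0.0000 0.00;0 0 0.0525 -0.0216 0.1296 -0.0000 0.00;0 0 0.0573 -0.0256 0.1409 -0.0000 0.00;0 0 0.0621 -0.0300 0.1521 -0.0000 0.00;0 0 0.0668 -0.0348 0.1631 -0.0000 0.00;0 0 0.0716 -0.0398 0.1740 -0.0000 0.00;0 0 0.0764 -0.0452 0.1847 -0.0000 0.00;0 0 0.0812 -0.0509 0.1953 -0.0000 0.00;0 0 0.0859 -0.0569 0.2057 -0.0000 0.00;0 0 0.0907 -0.0632 0.2159 -0.0000 0.00
```

Call:
send_rows(moves="0 0 0.005 0 0.012 0 0;0 0 0.01 -0.001 0.024 0 0;0 0 0.014 -0.002 0.036 0 0;0 0 0.019 -0.003 0.048 0 0")

```text
time: 4.45
eef_pos: [0.551, -0.0293, 0.1134]
tcp_rot: [0.787, 0.617, -0.0, -0.0]
contact_force: [-3.4, 0.8, 2.4]
opening: 0.502
finger_force: 1.6
```

Run:
```python
from h import *
c=grab("scene","pics/s2.png"); im=cv2.imread("pics/s2.png"); cv2.imwrite("pics/c4.png",cv2.resize(im[190:345,175:350],None,fx=3.5,fy=3.5,interpolation=cv2.INTER_CUBIC))
```

```text
(no output)
```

View pics/c4.png

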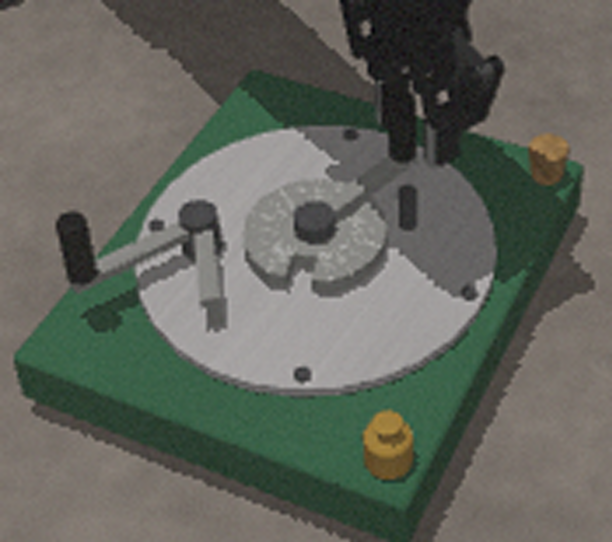

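The crop shows the isolator lever following, with its post between the fingers and the bar still short of the stop pin; friction reads about 3.4 N. I keep advancing, then take smaller steps.

Call:
send_rows(moves="0 0 0.005 0 0.012 0 0;0 0 0.01 -0.001 0.024 0 0;0 0 0.014 -0.002 0.036 0 0;0 0 0.019 -0.003 0.048 0 0;0 0 0.024 -0.004 0.06 0 0")

```text
time: 5.12
eef_pos: [0.5627, -0.0332, 0.1133]
tcp_rot: [0.831, 0.556, -0.0, 0.0]
contact_force: [-4.5, 0.3, 2.5]
opening: 0.499
finger_force: 1.5
```

Call:
send_rows(moves="0 0 0.003 0 0.006 0 0;0 0 0.005 0 0.012 0 0")

```text
time: 5.38
eef_pos: [0.5648, -0.0341, 0.1133]
tcp_rot: [0.839, 0.543, -0.0, 0.0]
contact_force: [-2.3, -0.1, 2.8]
opening: 0.499
finger_force: 1.4
```

Call:
send_rows(moves="0 0 0.003 0 0.006 0 0;0 0 0.005 0 0.012 0 0")

```text
time: 5.62
eef_pos: [0.5669, -0.0351, 0.1132]
tcp_rot: [0.848, 0.53, -0.0, 0.0]
contact_force: [-3.0, -0.8, 1.7]
opening: 0.504
finger_force: 1.4
```

Call:
send_rows(moves="0 0 0.003 0 0.006 0 0;0 0 0.005 0 0.012 0 0")

```text
time: 5.88
eef_pos: [0.569, -0.036, 0.1131]
tcp_rot: [0.856, 0.517, -0.0, -0.0]
contact_force: [-3.4, -0.3, 1.1]
opening: 0.499
finger_force: 1.3
```

Call:
send_rows(moves="0 0 0.003 0 0.006 0 0;0 0 0.005 0 0.012 0 0")

```text
time: 6.12
eef_pos: [0.5711, -0.0371, 0.1131]
tcp_rot: [0.864, 0.503, -0.0, -0.0]
contact_force: [-2.9, -0.1, -0.2]
opening: 0.503
finger_force: 1.3
```

Call:
send_rows(moves="0 0 0.003 0 0.006 0 0;0 0 0.005 0 0.01 0 0")

```text
time: 6.38
eef_pos: [0.5729, -0.038, 0.1131]
tcp_rot: [0.872, 0.49, -0.0, -0.0]
contact_force: [-3.1, -0.6, -0.5]
opening: 0.502
finger_force: 1.3
```

Call:
send_rows(moves="0 0 0.003 0 0.005 0 0;0 0 0.003 0 0.008 0 0")

```text
time: 6.62
eef_pos: [0.5743, -0.0387, 0.1132]
tcp_rot: [0.876, 0.482, 0.0, -0.0]
contact_force: [-3.2, 0.4, -1.3]
opening: 0.502
finger_force: 1.4
```

Call:
send_rows(moves="0 0 0.003 0 0.005 0 0;0 0 0.003 0 0.008 0 0")

```text
time: 6.88
eef_pos: [0.5752, -0.0394, 0.1131]
tcp_rot: [0.881, 0.473, -0.001, -0.001]
contact_force: [-5.1, 1.1, 0.1]
opening: 0.499
finger_force: 2.6
```

Call:
send_rows(moves="0 0 0.003 0 0.005 0 0;0 0 0.003 0 0.008 0 0")

```text
time: 7.12
eef_pos: [0.5752, -0.0398, 0.1129]
tcp_rot: [0.885, 0.465, -0.002, -0.002]
contact_force: [-8.3, 1.7, 3.2]
opening: 0.502
finger_force: 4.4
```

The force rose from 3 to 5 to 8 N while the tool stopped advancing, so the isolator is at its stop. I back off 12 mm to centre on the post and rise.

Call:
send_rows(moves="0 0 0 0 -0.03 0 0;0 0 0 0 -0.06 0 0;0 0 0 0 -0.06 0 0;0 0 0 0 -0.06 -0.2 0;0 0 0 0 -0.06 -0.45 0;0 0 0 0 -0.06 -0.45 0;0 0 0 0 -0.06 -0.45 0")

```text
time: 8.0
eef_pos: [0.5672, -0.0339, 0.2033]
tcp_rot: [0.885, 0.465, 0.0, 0.0]
contact_force: [0.1, -0.1, -0.1]
opening: 0.502
finger_force: 0.0
```

Run:
```python
from g import *
st=ctrl.get_state();print(st["eef_pos"],yaw(st),st["contact_force"])
A=np.array([.532,-.107]);th=.248
for P in(-.06,-.1):
    a=np.arctan2(-.037,-.062)+P+th; piv=A+.0722*np.array([np.cos(a),np.sin(a)])
    for s in(0,.98):
        b=s-2.02+P+th; print(P,s,piv,piv+.08*np.array([np.cos(b),np.sin(b)]),b)
b=np.array([.453,-.228]); 
# above selector post
rows([(.453,-.228,.203,-.32,0),(.453,-.228,.113,-.32,0)],(*st["eef_pos"],yaw(st)))
```

```text
[ 0.56718373 -0.03385335  0.20330907] -0.6032537800420685 [ 0.08520245 -0.13090354 -0.09038285]
-0.06 0 [ 0.47800837 -0.15493478] [ 0.45734888 -0.23222117] -1.832
-0.06 0.98 [ 0.47800837 -0.15493478] [ 0.53068671 -0.21514269] -0.8520000000000001
-0.1 0 [ 0.47613467 -0.15273735] [ 0.45240108 -0.22913576] -1.872
-0.1 0.98 [ 0.47613467 -0.15273735] [ 0.5263632  -0.21500367] -0.8920000000000001
0 0 -0.0451 -1.1233 0.0806 0.0015 0.00;0 0 -0.0451 -1.1233 0.0806 0.4515 0.00
```

Call:
send_rows(moves="0 0 -0.045 -0.95 0.08 0 0;0 0 -0.045 -0.95 0.08 0 0;0 0 -0.045 -0.95 0.08 0 0;0 0 -0.045 -0.95 0.08 0 0;0 0 -0.045 -0.95 0.08 0 0;0 0 -0.045 -0.95 0.08 0 0")

```text
time: 8.75
eef_pos: [0.4728, -0.1982, 0.2025]
tcp_rot: [0.81, 0.586, -0.0, -0.001]
contact_force: [0.1, -0.1, -0.7]
opening: 0.501
finger_force: 0.0
```

Run:
```python
from g import *
st=ctrl.get_state();print(st["eef_pos"],yaw(st),st["contact_force"])
rows([(.453,-.228,.113,-.3,0)],(*st["eef_pos"],yaw(st)))
c=grab("wrist","pics/w2.png"); print(np.round(proj(c,[.453,-.2285,.129])),np.round(proj(c,[.476,-.153,.087])))
im=c["image"].astype(int).max(2); cv2.imwrite("pics/w2c.png",cv2.imread("pics/w2.png"))
# isolator post check (now at stop)
print(np.round(proj(c,[.532+.08*np.cos(1.15),-.107+.08*np.sin(1.15),.131])))
```

```text
[ 0.47280948 -0.19818877  0.20254447] -0.31898130875575936 [ 0.11692879 -0.09675758 -0.74894015]
0 0 -0.0030 -0.1726 -0.0473 0.4477 0.00
[271. 264.] [269. 153.]
[350. -99.]
```

View pics/w2.png

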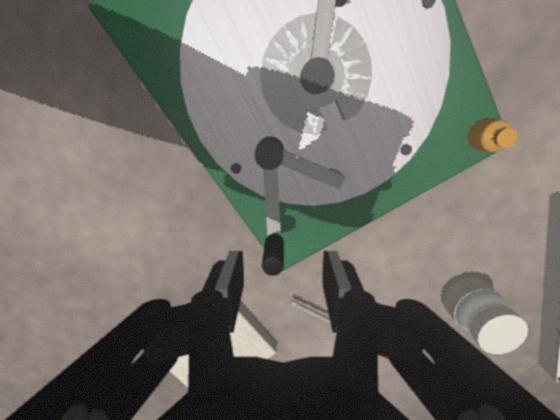

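The wrist view shows the selector post top at (272,265) and the pivot at (269,153), both within 1 px of the prediction, and the disc's slot now faces the tongue. I descend over the selector post.

Call:
send_rows(moves="0 0 -0.003 -0.173 -0.047 0 0;0 0 -0.003 -0.173 -0.047 0.1 0;0 0 -0.003 -0.173 -0.047 0.25 0;0 0 -0.003 -0.173 -0.047 0.4 0;0 0 -0.003 -0.173 -0.047 0.44 0;0 0 -0.003 -0.173 -0.047 0.44 0")

```text
time: 9.55
eef_pos: [0.4531, -0.2286, 0.1153]
tcp_rot: [0.805, 0.593, -0.0, -0.0]
contact_force: [-0.1, 0.9, -0.7]
opening: 0.502
finger_force: 0.0
```

Run:
```python
from g import *
st=ctrl.get_state();print(st["eef_pos"],yaw(st),st["contact_force"])
A=np.array([.476,-.153]); R=.080; f=lambda b:(*(A+R*np.array([np.cos(b),np.sin(b)])),.114,b+np.pi/2)
rows([(*f(b),0) for b in np.arange(-1.87,-.6,.1)],(.453,-.2285,.114,-.3))
print("rel .03"); rows([(*f(-1+.03*i),0) for i in range(5)],f(-1.))
```

```text
[ 0.45307371 -0.22858256  0.1152507 ] -0.30024279858928077 [-0.0983511   0.9170915  -0.73525235]
0 0 -0.0001 -0.0054 -0.0014 -0.0000 0.00;0 0 -0.0160 -0.0033 0.0386 -0.0000 0.00;0 0 -0.0320 0.0027 0.0781 -0.0000 0.00;0 0 -0.0479 0.0126 0.1168 -0.0000 0.00;0 0 -0.0638 0.0263 0.1544 -0.0000 0.00;0 0 -0.0797 0.0437 0.1904 -0.0000 0.00;0 0 -0.0956 0.0647 0.2244 -0.0000 0.00;0 0 -0.1115 0.0889 0.2562 -0.0000 0.00;0 0 -0.1275 0.1162 0.2855 -0.0000 0.00;0 0 -0.1434 0.1462 0.3118 -0.0000 0.00;0 0 -0.1593 0.1788 0.3351 -0.0000 0.00;0 0 -0.1752 0.2135 0.3549 -0.0000 0.00;0 0 -0.1911 0.2500 0.3712 -0.0000 0.00
rel .03
0 0 -0.0000 0.0000 0.0000 -0.0000 0.00;0 0 -0.0048 0.0002 0.0120 -0.0000 0.00;0 0 -0.0095 0.0007 0.0240 -0.0000 0.00;0 0 -0.0143 0.0016 0.0360 -0.0000 0.00;0 0 -0.0191 0.0029 0.0479 -0.0000 0.00
```

Call:
send_rows(moves="0 0 -0.016 -0.003 0.039 0 0;0 0 -0.032 0.003 0.078 0 0;0 0 -0.048 0.013 0.117 0 0;0 0 -0.064 0.026 0.154 0 0;0 0 -0.08 0.044 0.19 0 0;0 0 -0.096 0.065 0.224 0 0;0 0 -0.112 0.089 0.256 0 0;0 0 -0.112 0.089 0.256 0 0")

```text
time: 10.55
eef_pos: [0.5081, -0.2276, 0.1169]
tcp_rot: [0.552, 0.834, -0.0, 0.001]
contact_force: [-0.1, -0.9, 0.2]
opening: 0.505
finger_force: 0.0
```

Call:
send_rows(moves="0 0 -0.003 0 0.006 0 0;0 0 -0.005 0 0.012 0 0;0 0 -0.007 0.0005 0.018 0 0;0 0 -0.01 0.001 0.024 0 0")

```text
time: 11.05
eef_pos: [0.5113, -0.2259, 0.1157]
tcp_rot: [0.525, 0.851, -0.0, 0.0]
contact_force: [-2.9, -2.4, 2.1]
opening: 0.501
finger_force: 1.4
```

Call:
send_rows(moves="0 0 -0.003 0 0.006 0 0;0 0 -0.005 0 0.012 0 0;0 0 -0.007 0.0005 0.018 0 0")

```text
time: 11.42
eef_pos: [0.5146, -0.224, 0.1155]
tcp_rot: [0.506, 0.863, -0.0, 0.0]
contact_force: [-1.3, -2.8, 1.5]
opening: 0.5
finger_force: 1.5
```

Call:
send_rows(moves="0 0 -0.003 0 0.006 0 0;0 0 -0.005 0 0.012 0 0")

```text
time: 11.68
eef_pos: [0.5167, -0.2227, 0.1154]
tcp_rot: [0.492, 0.87, -0.0, 0.0]
contact_force: [-1.5, -3.5, 1.0]
opening: 0.5
finger_force: 1.5
```

Call:
send_rows(moves="0 0 -0.003 0 0.006 0 0;0 0 -0.005 0 0.012 0 0")

```text
time: 11.92
eef_pos: [0.5187, -0.2214, 0.1154]
tcp_rot: [0.479, 0.878, -0.0, 0.0]
contact_force: [-2.4, -4.1, 2.1]
opening: 0.499
finger_force: 1.5
```

Call:
send_rows(moves="0 0 -0.003 0 0.006 0 0;0 0 -0.005 0 0.012 0 0")

```text
time: 12.18
eef_pos: [0.5207, -0.22, 0.1154]
tcp_rot: [0.465, 0.885, -0.0, 0.0]
contact_force: [-0.5, -2.8, 1.6]
opening: 0.496
finger_force: 1.5
```

Call:
send_rows(moves="0 0 -0.003 0 0.006 0 0;0 0 -0.005 0 0.012 0 0")

```text
time: 12.42
eef_pos: [0.5226, -0.2186, 0.1153]
tcp_rot: [0.451, 0.893, 0.0, 0.0]
contact_force: [-1.5, -2.8, 1.7]
opening: 0.498
finger_force: 1.5
```

Call:
send_rows(moves="0 0 -0.003 0 0.006 0 0;0 0 -0.005 0 0.012 0 0")

```text
time: 12.68
eef_pos: [0.5245, -0.2171, 0.1153]
tcp_rot: [0.437, 0.9, 0.0, -0.0]
contact_force: [-1.0, -2.8, 1.5]
opening: 0.5
finger_force: 1.4
```

Call:
send_rows(moves="0 0 -0.003 0 0.006 0 0;0 0 -0.005 0 0.012 0 0")

```text
time: 12.92
eef_pos: [0.5264, -0.2156, 0.1153]
tcp_rot: [0.423, 0.906, 0.0, -0.0]
contact_force: [-2.0, -1.4, 3.0]
opening: 0.5
finger_force: 1.4
```

Call:
send_rows(moves="0 0 -0.003 0 0.006 0 0;0 0 -0.005 0 0.012 0 0")

```text
time: 13.18
eef_pos: [0.5282, -0.214, 0.1152]
tcp_rot: [0.408, 0.913, 0.0, -0.0]
contact_force: [-1.5, -1.3, 2.2]
opening: 0.501
finger_force: 1.3
```

Call:
send_rows(moves="0 0 -0.003 0 0.006 0 0;0 0 -0.005 0 0.012 0 0")

```text
time: 13.42
eef_pos: [0.5299, -0.2124, 0.1152]
tcp_rot: [0.394, 0.919, 0.0, -0.0]
contact_force: [-2.0, -2.2, 1.6]
opening: 0.503
finger_force: 1.3
```

Call:
send_rows(moves="0 0 -0.003 0 0.005 0 0;0 0 -0.003 0 0.008 0 0")

```text
time: 13.68
eef_pos: [0.5311, -0.2113, 0.1152]
tcp_rot: [0.385, 0.923, 0.0, -0.0]
contact_force: [-2.6, -2.2, 0.5]
opening: 0.501
finger_force: 1.3
```

Call:
send_rows(moves="0 0 -0.003 0 0.005 0 0;0 0 -0.003 0 0.008 0 0")

```text
time: 13.92
eef_pos: [0.5322, -0.2102, 0.1152]
tcp_rot: [0.377, 0.926, 0.0, -0.0]
contact_force: [-2.6, -0.8, 0.4]
opening: 0.5
finger_force: 1.2
```

Call:
send_rows(moves="0 0 -0.003 0 0.005 0 0;0 0 -0.003 0 0.008 0 0")

```text
time: 14.18
eef_pos: [0.5333, -0.2091, 0.1152]
tcp_rot: [0.368, 0.93, 0.0, -0.0]
contact_force: [-2.7, -1.8, 0.6]
opening: 0.503
finger_force: 1.2
```

Call:
send_rows(moves="0 0 -0.003 0 0.005 0 0;0 0 -0.003 0 0.008 0 0")

```text
time: 14.42
eef_pos: [0.5345, -0.208, 0.1152]
tcp_rot: [0.359, 0.933, 0.0, -0.0]
contact_force: [-2.2, -1.6, 0.8]
opening: 0.5
finger_force: 1.2
```

Call:
send_rows(moves="0 0 -0.003 0 0.005 0 0;0 0 -0.003 0 0.008 0 0")

```text
time: 14.68
eef_pos: [0.535, -0.2071, 0.1151]
tcp_rot: [0.35, 0.937, -0.001, -0.001]
contact_force: [-5.4, -3.6, 0.9]
opening: 0.498
finger_force: 2.9
```

Call:
send_rows(moves="0 0 -0.003 0 0.005 0 0;0 0 -0.003 0 0.008 0 0")

```text
time: 14.92
eef_pos: [0.5349, -0.2068, 0.1151]
tcp_rot: [0.341, 0.94, -0.002, -0.002]
contact_force: [-8.7, -6.1, 1.9]
opening: 0.498
finger_force: 5.1
```

Call:
send_rows(moves="0 0 -0.003 0 0.005 0 0;0 0 -0.003 0 0.008 0 0")

```text
time: 15.18
eef_pos: [0.5348, -0.2064, 0.115]
tcp_rot: [0.332, 0.943, -0.003, -0.003]
contact_force: [-11.3, -8.4, 3.5]
opening: 0.501
finger_force: 7.2
```

The selector has stopped hard (force 3, 6, 10, 14 N with no more travel) at s of about 0.98. I back off, rise and check.

Call:
send_rows(moves="0 0 0 0 -0.04 0 0;0 0 0 0 -0.07 0 0;0 0 0 0 -0.07 0 0;0 0 0 0 -0.07 -0.2 0;0 0 0 0 -0.07 -0.5 0;0 0 0 0 -0.07 -0.5 0;0 0 0 0 -0.07 -0.5 0")

```text
time: 16.05
eef_pos: [0.529, -0.215, 0.2154]
tcp_rot: [0.333, 0.943, 0.0, 0.0]
contact_force: [-1.1, -0.2, -0.3]
opening: 0.497
finger_force: 0.0
```

Run:
```python
from g import *
st=ctrl.get_state();print(st["eef_pos"],st["contact_force"],st["time"])
c=grab("scene","pics/s3.png"); im=cv2.imread("pics/s3.png"); cv2.imwrite("pics/c5.png",cv2.resize(im[190:345,175:350],None,fx=3.5,fy=3.5,interpolation=cv2.INTER_CUBIC))
f=lambda p:((np.array(proj(c,p))-[175,190])*3.5).round()
A=np.array([.532,-.107]);B=np.array([.476,-.153])
for q in(1.65,1.7): a=2.848-q; print("iso",q,f([*(A+.08*np.array([np.cos(a),np.sin(a)])),.131]))
for s in(.93,.98): b=s-1.872; print("sel",s,f([*(B+.08*np.array([np.cos(b),np.sin(b)])),.129]))
```

```text
[ 0.52904036 -0.2149696   0.21537249] [-1.08845382 -0.17239519 -0.34242604] 16.05
iso 1.65 [425. 114.]
iso 1.7 [428. 117.]
sel 0.93 [170. 260.]
sel 0.98 [177. 260.]
```

View pics/c5.png

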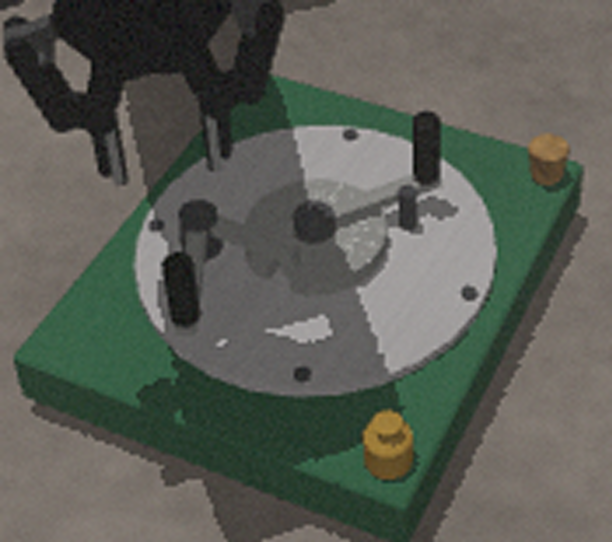

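The crop shows the isolator bar against the stop pin, with its post top at (427,116) matching q of about 1.7. The selector post top is at (177,257), matching s of about 0.98, its arm lies over the disc, and the gripper is clear above. Handing in.

```bash
python3 -c "
from plant import ctrl; print(ctrl.sign_off())"
```

```text
the job is handed in; nothing more can be done
None
```

I handed the job in with the isolator against its stop pin (q about 1.70 rad) and the selector tongue fully home in the slot (s about 0.98 rad). Both stops were found by feel at no more than about 15 N on the posts, the gripper is clear of everything, the other things were not touched, and the arm's clock read about 16 s; the hand-in returned no verdict.

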